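# Close the glue-granule pot beside the edge bander

## Robot

A 6-joint arm with a two-finger parallel gripper is mounted at the origin on the work surface. World frame = base frame: x ahead of the robot, y to its left, z up, the work surface at z = 0. Lengths are in m, angles in rad, forces in N, time in s.
With the tool pointing down it reaches from about 0.275 to 0.75 m from the base axis. Payload 10.2 kg.
Tool frame: the origin (TCP) lies at the very end of the fingers, on their centre line; the grasp point (between the pads) lies 19 mm behind it; z points along the fingers, y is the line along which they close (so a half turn about z gives the same grasp; the last joint's range is limited). The gripper opens to 88 mm and grips with 3 to 60 N. Pads are 18 mm wide; open, the fingers measure 123 mm over their backs; the gripper's body (75 mm by 187 mm) begins 45 mm behind the grasp point.
Start: joints at [1.11, 0.313, 1.498, -0, 1.331, -0.223], TCP at [0.124, 0.51, 0.239] pointing down, gripper open.
Joint ranges: [-2.94, 2.94], [-0.97, 2.17], [0.19, 2.56], [-1.23, 4.37], [0.02, 3.11], [-2.88, 2.88]. Speed limits (rad/s): [2.39, 2.39, 3.01, 3.14, 3.14, 3.14].

## Interface

Orientations are given as [roll, pitch, yaw] about the fixed x, y, z axes, in that order (R = Rz(yaw) Ry(pitch) Rx(roll)).
In Python, from plant import readout, get_image, camera_model, r gives the robot as it stands.
- The arm moves only by the tool apply_moves, never from a script. Its argument "targets" is a list of rows, each an object of numbers: "wx", "wy", "wz": the turn, a rotation vector about the tool's x, y, z in rad; "tx", "ty", "tz": the shift along the tool's x, y, z in cm; "gripper": the finger opening in cm, from 0 to 8.81. In form: [{"wx": .., "wy": .., "wz": .., "tx": .., "ty": .., "tz": .., "gripper": ..}, ...]. A call has 1 to 12 rows; each row is the pose to reach, as a shift and turn from the pose commanded when the call began, along the tool's axes at that moment; what a row does not reach only later rows make up. A row lasts 1/12 s, in which the tool goes at most 41.7 mm and 7.16 degrees, less where a joint would pass 70% of its speed; a pose out of reach is approached as far as the arm can. A call with a gripper value outside its range is refused whole. The fingers move at their own pace and stop on an object; the grip force is fixed at half the most. Time passes only in rows, so rows that repeat a pose let the fingers close. It gives the time, the measured TCP pose, the force, the opening and the grip force at its end, in the units of the state.
- readout.state(): the state, without advancing time (a new reading comes with each control period).
- get_image(name): name is "scene" or "top"; returns the picture (384x512x3 uint8, red, green, blue); there is no depth.
- camera_model(name): a dict with "intrinsics" (3x3 intrinsics, pixels), "k1" (the pictures are not rectified: a ray, as slopes to the right and down, at radius r is drawn at 1 + k1 r^2 times it, then the intrinsics apply), "camera_from_world" (4x4, takes a point from world to camera coordinates). Camera axes: x right, y down, z forward; pixel columns grow to the right and rows downward; lengths in m; the calibration is good to about 2 mm. A picture is of the moment at which its call begins. camera_model takes no time and is no camera call.
- r.job_done(): hands the job in; it is judged then, once.
The state is a dict: "time_s": time; "joint_pos": joint angles; "qd": joint speeds; "effort": joint torques, N m; "tool_pos": TCP position; "ee_rot": TCP orientation; "force": force on the tool from outside, world axes, zero at the start; "wrist_torque": the same for the moment, N m; "grip_width": finger opening in m; "grasp_force": force on a finger pad.
Only numpy, scipy, OpenCV 4.12 (cv2) and the standard library are available. Lean on these libraries where they do the work, as an engineer would, in place of code of your own. Each camera call takes 0.05 s, during which the arm holds its last target. There are 200 camera calls.

## Task

Close the open glue pot with the lid that fits it, the larger of the two. Set the lid level on the neck so that its lugs rest on top of the thread, turn it back (anticlockwise from above) until it drops past the thread starts onto the rim, then screw it clockwise until it stops, and let go. Leave the smaller lid where it lies.

Things in the scene. Friction and masses are not known exactly. Their poses are not given: they have to be found in the camera images.
- pot: Squat grey pot, 100 mm across, bolted down by a dark base plate 176 x 66 mm whose two ears lie along the pot's x axis. Origin: centre of underside; z up. Neck 60 mm across, rim 85 mm up. Lug angles: from the pot's x axis, anticlockwise from above. At 0 a stop ends clockwise turning: the tight lid's bar lies along the ears. Down on the rim the lid's origin is 61 mm up.
- pot_rim (a point): Rim centre, axes as the pot's. Two like thread ridges (to 40 mm radius, 6 mm thick): -25 to 45 degrees and the same + 180, tops climbing from 9 to 5 mm below the rim; gaps between. Lugs at -10 to 40 degrees: lid rests on the ridges, 14 to 17 mm higher than when down. At 60 to 140: lugs pass the gaps, lid drops onto the rim; then turns clockwise under the ridges, loosely, to 0.
- lid: Larger black lid, 100 mm across, 0.14 to 0.28 kg, skirt down. Origin: centre of the skirt's lower edge; z up. Skirt 24 mm deep inside, plate 6 mm; on it a metal grip bar along x, 64 mm long, 16 thick, 30 high, its top 60 mm above the origin. Two inward lugs 15.5 mm wide under the bar's ends (at +-x), undersides 2.5 mm above the origin; a half turn looks the same. 5 mm sideways play.
- small_lid: Smaller black lid of the same form, 68 mm across, bar 50 mm long; it does not fit this pot. Origin: centre of its lower edge; z up. It lies on the other side of the pot from the larger lid.
Things that resemble listed ones, but are neither listed nor needed, are in the scene too. What is shaped like the lid but turquoise is not meant.

How it is judged:
On the way, in this order (a step that is already met when the one before it is completed fails the run):
1. the larger lid sits level on the neck, its lugs resting on top of the thread ridges (horizontal distance between lid and pot below 0.01 m and angle between lid's own z axis and vertical below 0.17 rad and z of lid in the frame of pot between 0.071 and 0.082 m and contact force between lid and pot above 0.3 N), for 0.2 s.
2. turned back, the lid has dropped through the gaps onto the rim, not yet tight (horizontal distance between lid and pot below 0.01 m and angle between lid's own z axis and vertical below 0.17 rad and z of lid in the frame of pot below 0.065 m and angle between the x axis of lid and the x axis of pot, either way round above 0.6 rad), for 0.1 s.
At the end, for the whole second after the job is handed in: The larger lid is down on the pot's rim (within 4 mm), centred within 10 mm, level within 7 degrees, screwed under the thread with its bar in line with the base plate's ears within 17 degrees, at rest; the smaller lid was not moved more than 30 mm (horizontal distance between lid and pot below 0.01 m and angle between lid's own z axis and vertical below 0.12 rad and z of lid in the frame of pot below 0.065 m and angle between the x axis of lid and the x axis of pot, either way round below 0.3 rad and linear speed of lid below 0.02 m/s); the robot touches nothing.
It fails at once if the smaller lid was moved more than 30 mm (distance of small_lid from where it was at the start of the episode above 0.03 m).
It also fails if it takes over 48 s, if anything falls off the work surface, if the arm or the gripper's body presses on something with over 40 N, if the wrist force passes 120 N, or if a joint passes its speed limit or range.

## Working session

There is one attempt and no reset: what is moved stays moved. The work goes in short steps, Python scripts to look and compute and a tool call to move; the robot and the scene stay as the last step left them, time stands still between calls to the robot, and variables do not carry over. Pictures are saved under pics/ and viewed, at most 10 in all, crops included, and the job is handed in when it is done.

Besides the shell and the picture viewer there is one more tool, called after "Emit:" by a JSON object that holds its "op" and its "data". apply_moves: Moves the arm, as the interface text tells. Its arguments: {"type":"object","properties":{"targets":{"type":"array","items":{"type":"object","properties":{"wx":{"type":"number"},"wy":{"type":"number"},"wz":{"type":"number"},"tx":{"type":"number"},"ty":{"type":"number"},"tz":{"type":"number"},"gripper":{"type":"number"}}}}},"required":["targets"]}

```bash
mkdir -p pics; cat > h.py <<'E'
import numpy as np, cv2
from plant import readout, get_image, camera_model, r
from scipy.spatial.transform import Rotation as R
def ray(name,px):
    c=camera_model(name);K=np.array(c["intrinsics"],float);T=np.array(c["camera_from_world"])
    px=np.asarray(px,float).reshape(-1,1,2)
    d=np.linalg.solve(K,np.c_[px[:,0],np.ones(len(px))].T).T[:,:2]
    u=d.copy()
    for _ in range(30): u=d/(1+c["k1"]*(u**2).sum(1,keepdims=True))
    v=np.c_[u,np.ones(len(u))]@T[:3,:3]
    return -T[:3,:3].T@T[:3,3], v
def plane(name,px,z):
    o,v=ray(name,px); return o+v*((z-o[2])/v[:,2:3])
def proj(name,P):
    c=camera_model(name);K=np.array(c["intrinsics"],float);T=np.array(c["camera_from_world"])
    p=np.atleast_2d(P)@T[:3,:3].T+T[:3,3];u=p[:,:2]/p[:,2:];u=u*(1+c["k1"]*(u**2).sum(1,keepdims=True))
    return u@K[:2,:2].T+K[:2,2]
E
python3 - <<'E'
from h import *
for n in("top","scene"):
    im=get_image(n); cv2.imwrite(f"pics/{n}0.png",im[...,::-1]); print(n,camera_model(n))
print(readout.state())
E
```

```text
top {'intrinsics': array([[359.58708768,   0.        , 259.23345654],
       [  0.        , 359.58708768, 188.48682267],
       [  0.        ,   0.        ,   1.        ]]), 'k1': -0.07574649778491505, 'camera_from_world': array([[ 0.0116329 , -0.99992853,  0.00275935, -0.02075168],
       [-0.99065858, -0.01189992, -0.13584535,  0.55398268],
       [ 0.13586848, -0.00115329, -0.99072621,  0.91285686],
       [ 0.        ,  0.        ,  0.        ,  1.        ]])}
scene {'intrinsics': array([[444.17858369,   0.        , 258.27031363],
       [  0.        , 444.17858369, 194.49033645],
       [  0.        ,   0.        ,   1.        ]]), 'k1': 0.017815039165944613, 'camera_from_world': array([[ 0.362615  ,  0.93186241, -0.01195032, -0.1889148 ],
       [ 0.54619118, -0.22289399, -0.80746112, -0.23647507],
       [-0.75510632,  0.28627036, -0.58979974,  1.54551108],
       [ 0.        ,  0.        ,  0.        ,  1.        ]])}
{'time_s': 0.1, 'joint_pos': array([ 1.10960550e+00,  3.13347481e-01,  1.49832934e+00,  3.35809862e-05,
        1.33100242e+00, -2.23397731e-01]), 'qd': array([ 0.00045415, -0.00017373, -0.0016894 , -0.00108708,  0.00014149,
       -0.00135576]), 'effort': array([ 3.38925507e-03, -4.02812254e+01, -2.52642757e+01,  6.96585537e-02,
        3.42087646e-02, -3.95079587e-05]), 'tool_pos': array([0.12357489, 0.51003303, 0.23825409]), 'ee_rot': array([-3.14054030e+00, -2.72526553e-04,  2.90379142e+00]), 'force': array([1.09439083, 0.85970924, 0.18558317]), 'wrist_torque': array([0.02000761, 0.04366329, 0.02059199]), 'grasp_force': 0.0, 'grip_width': 0.08801907996140658}
```

View pics/top0.png

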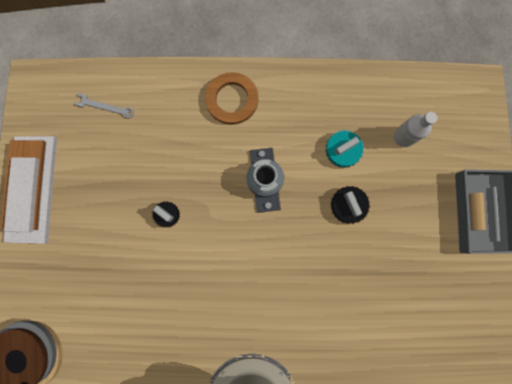

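View pics/scene0.png

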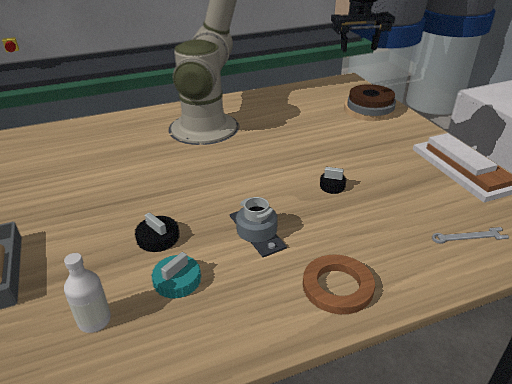

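Top view: the candidates for the lid are the large black one (350,205), the small black one (166,214) and the turquoise one (345,148). I choose the one at (350,205): black, the larger, and across the pot (265,178) from the small lid. In the scene view it is at (157,233). Next I'll check it in a close crop and measure.

```bash
cat > m.py <<'E'
from h import *
def comp(mask,seed):
    n,l,s,c=cv2.connectedComponentsWithStats(mask.astype(np.uint8),connectivity=8)
    ys,xs=np.nonzero(mask); i=np.argmin((xs-seed[0])**2+(ys-seed[1])**2)
    return l==l[ys[i],xs[i]]
def rect(m,name,z):
    ys,xs=np.nonzero(m); P=plane(name,np.c_[xs,ys],z)[:,:2]
    (c,s,a)=cv2.minAreaRect((P*1000).astype(np.float32)); b=cv2.boxPoints((c,s,a))
    e=max((b[1]-b[0],b[2]-b[1]),key=np.linalg.norm)
    w,v=np.linalg.eigh(np.cov(P.T)); 
    return len(xs),np.round(c,1),np.round(s,1),"ang",round(np.degrees(np.arctan2(e[1],e[0]))%180,1),"pca",round(np.degrees(np.arctan2(v[1,1],v[0,1]))%180,1),"mean",np.round(P.mean(0)*1000,1)
E
python3 - <<'E'
from m import *
im=get_image("top");g=im.max(2).astype(int);sat=g-im.min(2)
a=im[130:240,220:400][...,::-1];cv2.imwrite("pics/c1.png",cv2.resize(a,None,fx=4,fy=4,interpolation=cv2.INTER_CUBIC))
w=np.zeros(g.shape,bool)
def win(m,x0,x1,y0,y1):
    o=np.zeros_like(m);o[y0:y1,x0:x1]=m[y0:y1,x0:x1];return o
print("bar",rect(comp(win((g>130)&(sat<40),325,375,183,228),(353,204)),"top",.06))
print("bark",rect(comp(win((g>165)&(sat<40),325,375,183,228),(353,204)),"top",.06))
blk=comp(win((g<60),320,380,180,230),(340,205))
print("lid",rect(blk,"top",.03))
print("plate",rect(win((g<75)&(sat<40),240,295,140,160)|win((g<75)&(sat<40),240,295,197,220),"top",.008))
print(im[178,245:290].max(1));print(im[145:215,262].max(1))
print(im[205,325:375].max(1))
E
```

```text
bar (125, array([ 516.3, -259.4]), array([62. , 13.6]), 'ang', np.float32(23.6), 'pca', np.float64(23.6), 'mean', array([ 516.3, -259.4]))
bark (15, array([ 507. , -265.2]), array([30.9,  2.4]), 'ang', np.float32(25.8), 'pca', np.float64(24.7), 'mean', array([ 506.3, -265.8]))
lid (860, array([ 515.4, -255.5]), array([ 93.7, 100.1]), 'ang', np.float32(90.5), 'pca', np.float64(110.4), 'mean', array([ 514.1, -252.8]))
plate (395, array([583.2, -27.3]), array([169.8,  61. ]), 'ang', np.float32(7.6), 'pca', np.float64(7.1), 'mean', array([569.3, -28. ]))
[110  93  77  79  80  80  81  79  87 120 139 101  46  27  30  27  30  27
  27  24  19  19  20  17  22  19  18  18  39  92 138 148 128 117 116 118
 120 114 116 141 160 164 162 162 163]
[170 178 177 137  85  98 134 145 146 146 138 104  76  76 113 156 165 165
 164 158 113  69  41  21  18  22  27  28  28  28  30  30  29  27  29  29
  27  26  65 123 136 127 151 161 156 127  95  96  90  84  71  50  54  70
  73  74  74  73  71  67  65  68  72  73  73  74  73 116 162 169]
[113 114 113 113 110  90  51  17  22  28  30  25  19  17  20  19  18  21
  18  20  21  17  22  39  61  70  90 128 154 162 166 166 156 110  52  28
  25  28  30  31  28  28  27  42  95 145 159 160 159 160]
```

View pics/c1.png

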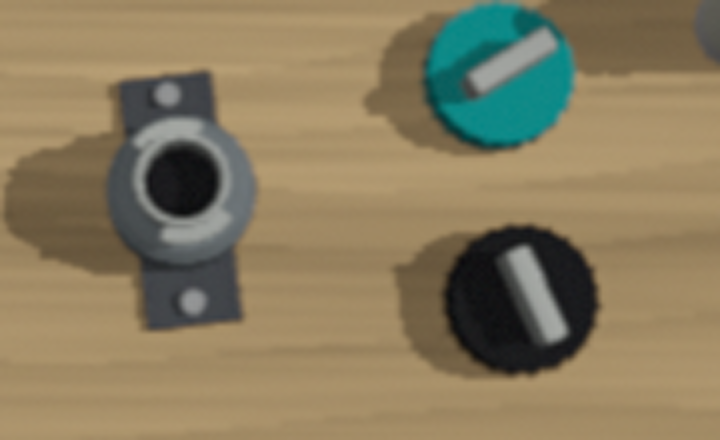

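The crop confirms the black lid with its grey bar at about (533,295) in the crop, turquoise apart from it, and the pot's open neck at (183,180). Now the pot rim and a triangulation check.

```bash
cat > tri.py <<'E'
from m import *
def win(m,x0,x1,y0,y1):
    o=np.zeros_like(m);o[y0:y1,x0:x1]=m[y0:y1,x0:x1];return o
def tri(pt,ps):
    A=np.zeros((3,3));b=np.zeros(3);res=[]
    for n,p in(("top",pt),("scene",ps)):
        o,v=ray(n,[p]);v=v[0]/np.linalg.norm(v);M=np.eye(3)-np.outer(v,v);A+=M;b+=M@o;res.append((M,o))
    X=np.linalg.solve(A,b);return np.round(X*1000,1),[round(np.linalg.norm(M@(X-o))*1000,1) for M,o in res]
E
python3 - <<'E'
from tri import *
im=get_image("top");g=im.max(2).astype(int)
s=get_image("scene");gs=s.max(2).astype(int)
cv2.imwrite("pics/s1.png",cv2.resize(s[170:300,110:310][...,::-1],None,fx=4,fy=4,interpolation=cv2.INTER_CUBIC))
h=comp(win(g<75,250,282,162,192),(265,176)); ys,xs=np.nonzero(h);print("hole",len(xs),xs.mean(),ys.mean())
print("hole at .085",rect(h,"top",.085))
# ring outer via bright rim samples: 
for X in((.585,-.027,.085),(.516,-.259,.06),(.516,-.259,0)): print(X,proj("scene",X),proj("top",X))
b=win((gs>120)&((gs-s.min(2))<45),135,175,205,240);ys,xs=np.nonzero(b);print("barS",len(xs),xs.mean(),ys.mean(),xs.min(),xs.max(),ys.min(),ys.max())
# bolts
for w_ in((252,272,147,160),(258,280,198,215)):
    q=win((g>115)&((g-im.min(2))<30),*w_);ys,xs=np.nonzero(q);print("bolt",len(xs),xs.mean(),ys.mean(),plane("top",[[xs.mean(),ys.mean()]],.012))
E
```

```text
hole 266 265.23308270676694 174.59022556390977
hole at .085 (266, array([583. , -28.9]), array([43.2, 45.2]), 'ang', np.float32(135.9), 'pca', np.float64(131.7), 'mean', array([583.3, -28.9]))
(0.585, -0.027, 0.085) [[257.01278901 203.16692813]] [[264.49340223 173.92650384]]
(0.516, -0.259, 0.06) [[154.63895102 217.70949459]] [[353.84640779 203.09474042]]
(0.516, -0.259, 0) [[158.31933195 236.86552693]] [[348.11896938 205.18610582]]
barS 215 153.6 221.7674418604651 144 164 212 234
bolt 32 262.1875 153.78125 [[ 0.65432551 -0.02124626  0.012     ]]
bolt 24 267.9166666666667 204.91666666666666 [[ 0.51323829 -0.03819688  0.012     ]]
```

View pics/s1.png

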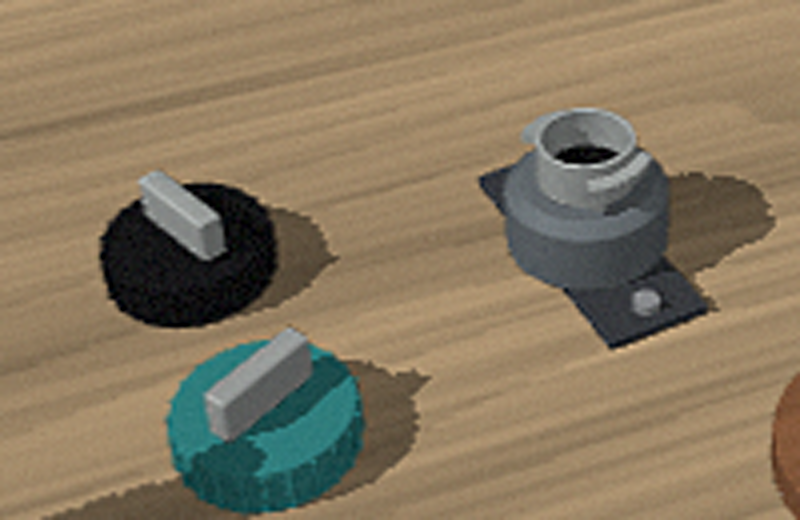

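```bash
cat > go.py <<'E'
import sys
from h import *
# usage: go.py x y z yaw_deg  -> shift (cm) and rotvec (rad) in tool axes
t=np.array(sys.argv[1:4],float);s=readout.state()
A=R.from_euler("xyz",s["ee_rot"]);B=R.from_euler("xyz",[np.pi,0,np.radians(float(sys.argv[4]))])
print("cm",np.round(A.inv().apply(t-s["tool_pos"])*100,2),"w",np.round((A.inv()*B).as_rotvec(),3),s["time_s"],np.round(s["joint_pos"],2))
E
python3 go.py .516 -.259 .16 23.6
```

```text
cm [-56.25 -65.5    7.88] w [-0.000e+00  1.000e-03  2.492e+00] 0.25 [ 1.11  0.31  1.5   0.    1.33 -0.22]
```

Emit:
{"op": "apply_moves", "data": {"targets": [{"tx": -28, "ty": -32.7, "tz": 0, "wz": 1.25}, {"tx": -28, "ty": -32.7, "tz": 0, "wz": 1.25}, {"tx": -28, "ty": -32.7, "tz": 0, "wz": 1.25}, {"tx": -28, "ty": -32.7, "tz": 0, "wz": 1.25}, {"tx": -28, "ty": -32.7, "tz": 0, "wz": 1.25}, {"tx": -28, "ty": -32.7, "tz": 0, "wz": 1.25}, {"tx": -28, "ty": -32.7, "tz": 0, "wz": 1.25}, {"tx": -28, "ty": -32.7, "tz": 0, "wz": 1.25}, {"tx": -28, "ty": -32.7, "tz": 0, "wz": 1.25}, {"tx": -28, "ty": -32.7, "tz": 0, "wz": 1.25}, {"tx": -28, "ty": -32.7, "tz": 0, "wz": 1.25}, {"tx": -28, "ty": -32.7, "tz": 0, "wz": 1.25}]}}

```text
invalid input at $.targets[0]: expected keys wx, wy, wz, tx, ty, tz, gripper
```

```bash
python3 go.py .516 -.259 .14 23.6
```

```text
cm [-56.25 -65.5    9.88] w [-0.000e+00  1.000e-03  2.492e+00] 0.25 [ 1.11  0.31  1.5   0.    1.33 -0.22]
```

Emit:
{"op": "apply_moves", "data": {"targets": [{"wx": 0, "wy": 0, "wz": 1.25, "tx": -28, "ty": -32.7, "tz": 0, "gripper": 8.8}, {"wx": 0, "wy": 0, "wz": 1.25, "tx": -28, "ty": -32.7, "tz": 0, "gripper": 8.8}, {"wx": 0, "wy": 0, "wz": 1.25, "tx": -28, "ty": -32.7, "tz": 0, "gripper": 8.8}, {"wx": 0, "wy": 0, "wz": 1.25, "tx": -28, "ty": -32.7, "tz": 0, "gripper": 8.8}, {"wx": 0, "wy": 0, "wz": 1.25, "tx": -28, "ty": -32.7, "tz": 0, "gripper": 8.8}, {"wx": 0, "wy": 0, "wz": 1.25, "tx": -28, "ty": -32.7, "tz": 0, "gripper": 8.8}, {"wx": 0, "wy": 0, "wz": 1.25, "tx": -28, "ty": -32.7, "tz": 0, "gripper": 8.8}, {"wx": 0, "wy": 0, "wz": 1.25, "tx": -28, "ty": -32.7, "tz": 0, "gripper": 8.8}, {"wx": 0, "wy": 0, "wz": 1.25, "tx": -28, "ty": -32.7, "tz": 0, "gripper": 8.8}, {"wx": 0, "wy": 0, "wz": 1.25, "tx": -28, "ty": -32.7, "tz": 0, "gripper": 8.8}, {"wx": 0, "wy": 0, "wz": 1.25, "tx": -28, "ty": -32.7, "tz": 0, "gripper": 8.8}, {"wx": 0, "wy": 0, "wz": 1.25, "tx": -28, "ty": -32.7, "tz": 0, "gripper": 8.8}]}}

```text
time_s: 1.25
tool_pos: [0.3199, 0.1241, 0.2388]
ee_rot: [3.141, 0.0, 1.648]
force: [0.2, 0.9, -0.1]
grip_width: 0.0879
grasp_force: 0.0
```

```bash
python3 go.py .516 -.259 .14 23.6
```

```text
cm [-39.71  16.58   9.9 ] w [1.000e-03 0.000e+00 1.237e+00] 1.25 [ 0.02 -0.11  1.97 -0.    1.28 -0.05]
```

Emit:
{"op": "apply_moves", "data": {"targets": [{"wx": 0, "wy": 0, "wz": 1.237, "tx": -39.7, "ty": 16.6, "tz": 0, "gripper": 8.8}, {"wx": 0, "wy": 0, "wz": 1.237, "tx": -39.7, "ty": 16.6, "tz": 0, "gripper": 8.8}, {"wx": 0, "wy": 0, "wz": 1.237, "tx": -39.7, "ty": 16.6, "tz": 0, "gripper": 8.8}, {"wx": 0, "wy": 0, "wz": 1.237, "tx": -39.7, "ty": 16.6, "tz": 0, "gripper": 8.8}, {"wx": 0, "wy": 0, "wz": 1.237, "tx": -39.7, "ty": 16.6, "tz": 0, "gripper": 8.8}, {"wx": 0, "wy": 0, "wz": 1.237, "tx": -39.7, "ty": 16.6, "tz": 0, "gripper": 8.8}, {"wx": 0, "wy": 0, "wz": 1.237, "tx": -39.7, "ty": 16.6, "tz": 0, "gripper": 8.8}, {"wx": 0, "wy": 0, "wz": 1.237, "tx": -39.7, "ty": 16.6, "tz": 9, "gripper": 8.8}, {"wx": 0, "wy": 0, "wz": 1.237, "tx": -39.7, "ty": 16.6, "tz": 9, "gripper": 8.8}, {"wx": 0, "wy": 0, "wz": 1.237, "tx": -39.7, "ty": 16.6, "tz": 9, "gripper": 8.8}, {"wx": 0, "wy": 0, "wz": 1.237, "tx": -39.7, "ty": 16.6, "tz": 9, "gripper": 8.8}, {"wx": 0, "wy": 0, "wz": 1.237, "tx": -39.7, "ty": 16.6, "tz": 9, "gripper": 8.8}]}}

```text
time_s: 2.25
tool_pos: [0.5174, -0.2573, 0.1426]
ee_rot: [-3.135, 0.004, 0.415]
force: [-0.5, -0.1, -0.5]
grip_width: 0.0877
grasp_force: 0.0
```

```bash
python3 go.py .516 -.259 .036 23.6
```

```text
cm [-0.15  0.17 10.66] w [-0.007  0.004  0.003] 2.25 [-0.66  0.52  1.46 -0.    1.17  0.49]
```

Emit:
{"op": "apply_moves", "data": {"targets": [{"wx": -0.003, "wy": 0.002, "wz": 0.002, "tx": -0.1, "ty": 0.1, "tz": 3, "gripper": 5}, {"wx": -0.003, "wy": 0.002, "wz": 0.002, "tx": -0.1, "ty": 0.1, "tz": 6, "gripper": 5}, {"wx": -0.003, "wy": 0.002, "wz": 0.002, "tx": -0.1, "ty": 0.1, "tz": 8, "gripper": 5}, {"wx": -0.003, "wy": 0.002, "wz": 0.002, "tx": -0.1, "ty": 0.1, "tz": 9, "gripper": 5}, {"wx": -0.003, "wy": 0.002, "wz": 0.002, "tx": -0.1, "ty": 0.1, "tz": 9.5, "gripper": 5}, {"wx": -0.003, "wy": 0.002, "wz": 0.002, "tx": -0.1, "ty": 0.1, "tz": 9.5, "gripper": 5}, {"wx": -0.003, "wy": 0.002, "wz": 0.002, "tx": -0.1, "ty": 0.1, "tz": 9.5, "gripper": 5}]}}

```text
time_s: 2.83
tool_pos: [0.5173, -0.2566, 0.055]
ee_rot: [3.137, -0.003, 0.416]
force: [0.3, 0.4, 0.1]
grip_width: 0.0497
grasp_force: 0.0
```

```bash
python3 go.py .516 -.259 .036 23.6
```

```text
cm [-0.22  0.16  1.9 ] w [ 0.005 -0.003  0.004] 2.8333 [-0.66  0.62  1.54  0.    0.97  0.49]
```

Emit:
{"op": "apply_moves", "data": {"targets": [{"wx": 0.003, "wy": -0.002, "wz": 0.002, "tx": -0.1, "ty": 0.1, "tz": 1, "gripper": 5}, {"wx": 0.003, "wy": -0.002, "wz": 0.002, "tx": -0.1, "ty": 0.1, "tz": 1.8, "gripper": 5}, {"wx": 0.003, "wy": -0.002, "wz": 0.002, "tx": -0.1, "ty": 0.1, "tz": 1.8, "gripper": 5}, {"wx": 0.003, "wy": -0.002, "wz": 0.002, "tx": -0.1, "ty": 0.1, "tz": 1.8, "gripper": 5}, {"wx": 0.003, "wy": -0.002, "wz": 0.002, "tx": -0.1, "ty": 0.1, "tz": 1.8, "gripper": 5}]}}

```text
time_s: 3.25
tool_pos: [0.5162, -0.2582, 0.0359]
ee_rot: [3.141, -0.0, 0.413]
force: [-0.0, 0.6, 0.7]
grip_width: 0.0497
grasp_force: 0.0
```

```bash
python3 go.py .516 -.259 .036 23.6; python3 - <<'E'
from h import *
im=get_image("scene");cv2.imwrite("pics/s2.png",cv2.resize(im[130:280,80:280][...,::-1],None,fx=4,fy=4,interpolation=cv2.INTER_CUBIC))
E
```

```text
cm [-0.05  0.07 -0.01] w [ 0.    -0.     0.001] 3.25 [-0.67  0.65  1.55  0.    0.94  0.49]
```

View pics/s2.png

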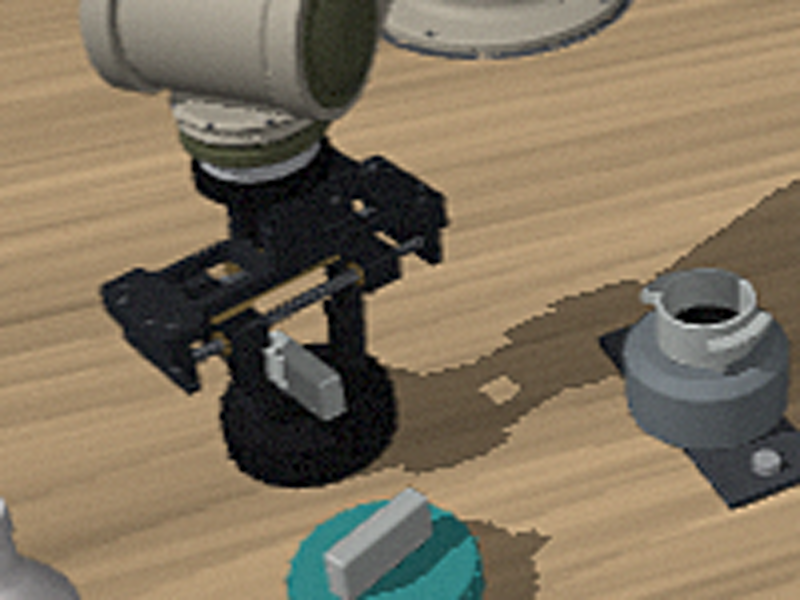

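The bar (about (305,375) in the crop) stands between the fingers, lined up. Closing and lifting.

Emit:
{"op": "apply_moves", "data": {"targets": [{"wx": 0, "wy": 0, "wz": 0, "tx": 0, "ty": 0, "tz": 0, "gripper": 1}, {"wx": 0, "wy": 0, "wz": 0, "tx": 0, "ty": 0, "tz": 0, "gripper": 1}, {"wx": 0, "wy": 0, "wz": 0, "tx": 0, "ty": 0, "tz": 0, "gripper": 1}, {"wx": 0, "wy": 0, "wz": 0, "tx": 0, "ty": 0, "tz": 0, "gripper": 1}, {"wx": 0, "wy": 0, "wz": 0, "tx": 0, "ty": 0, "tz": 0, "gripper": 1}, {"wx": 0, "wy": 0, "wz": 0, "tx": 0, "ty": 0, "tz": 0, "gripper": 1}, {"wx": 0, "wy": 0, "wz": 0, "tx": 0, "ty": 0, "tz": 0, "gripper": 1}, {"wx": 0, "wy": 0, "wz": 0, "tx": 0, "ty": 0, "tz": 0, "gripper": 1}]}}

```text
time_s: 3.97
tool_pos: [0.5162, -0.2582, 0.0358]
ee_rot: [3.141, -0.0, 0.413]
force: [-0.2, -0.8, -0.1]
grip_width: 0.0158
grasp_force: 30.0
```

Emit:
{"op": "apply_moves", "data": {"targets": [{"wx": 0, "wy": 0, "wz": 0, "tx": 0, "ty": 0, "tz": -1, "gripper": 1}, {"wx": 0, "wy": 0, "wz": 0, "tx": 0, "ty": 0, "tz": -3, "gripper": 1}, {"wx": 0, "wy": 0, "wz": 0, "tx": 0, "ty": 0, "tz": -5, "gripper": 1}, {"wx": 0, "wy": 0, "wz": 0, "tx": 0, "ty": 0, "tz": -7, "gripper": 1}, {"wx": 0, "wy": 0, "wz": 0, "tx": 0, "ty": 0, "tz": -9, "gripper": 1}, {"wx": 0, "wy": 0, "wz": 0, "tx": 0, "ty": 0, "tz": -11, "gripper": 1}, {"wx": 0, "wy": 0, "wz": 0, "tx": 0, "ty": 0, "tz": -12, "gripper": 1}, {"wx": 0, "wy": 0, "wz": 0, "tx": 0, "ty": 0, "tz": -12, "gripper": 1}, {"wx": 0, "wy": 0, "wz": 0, "tx": 0, "ty": 0, "tz": -12, "gripper": 1}, {"wx": 0, "wy": 0, "wz": 0, "tx": 0, "ty": 0, "tz": -12, "gripper": 1}]}}

```text
time_s: 4.8
tool_pos: [0.5156, -0.2577, 0.1544]
ee_rot: [-3.139, 0.001, 0.413]
force: [-0.6, -0.0, -2.4]
grip_width: 0.0157
grasp_force: 30.0
```

```bash
python3 - <<'E'
from tri import *
s=readout.state();print(s["tool_pos"],s["ee_rot"],s["grip_width"],s["grasp_force"],s["force"])
for n,c in(("top",(300,420,150,250)),("scene",(80,280,100,250))):
    im=get_image(n);cv2.imwrite(f"pics/l_{n}.png",cv2.resize(im[c[2]:c[3],c[0]:c[1]][...,::-1],None,fx=4,fy=4,interpolation=cv2.INTER_CUBIC))
z=s["tool_pos"][2]-.036
print(proj("scene",s["tool_pos"]))
E
python3 go.py .5835 -.0285 .156 23.6
```

```text
[ 0.51562948 -0.25767419  0.15439145] [-3.13946437e+00  1.11152025e-03  4.12757047e-01] 0.01566862707804164 29.998344630002975 [-0.5842087  -0.00325032 -2.35469998]
[[148.86824584 184.58911134]]
cm [ 15.41 -18.28  -0.14] w [-0.002  0.001  0.001] 4.9 [-0.67  0.5   1.45 -0.    1.19  0.49]
```

View pics/l_scene.png

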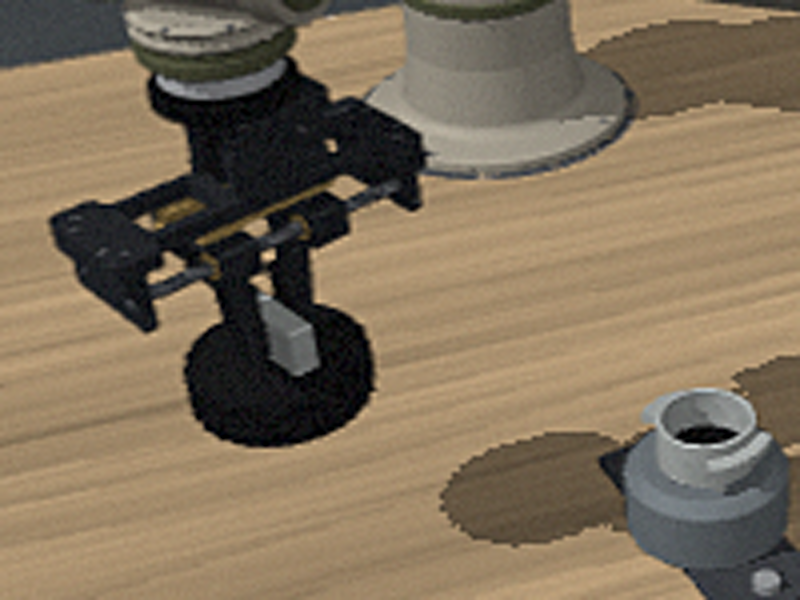

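Lid held level (bar at about (290,335) in the crop). Moving over the pot.

Emit:
{"op": "apply_moves", "data": {"targets": [{"wx": 0, "wy": 0, "wz": 0, "tx": 2, "ty": -2.4, "tz": 0, "gripper": 1}, {"wx": 0, "wy": 0, "wz": 0, "tx": 4, "ty": -4.8, "tz": 0, "gripper": 1}, {"wx": 0, "wy": 0, "wz": 0, "tx": 6, "ty": -7.2, "tz": 0, "gripper": 1}, {"wx": 0, "wy": 0, "wz": 0, "tx": 8, "ty": -9.6, "tz": 0, "gripper": 1}, {"wx": 0, "wy": 0, "wz": 0, "tx": 10, "ty": -12, "tz": 0, "gripper": 1}, {"wx": 0, "wy": 0, "wz": 0, "tx": 12, "ty": -14.3, "tz": 0, "gripper": 1}, {"wx": 0, "wy": 0, "wz": 0, "tx": 14, "ty": -16.6, "tz": 0, "gripper": 1}, {"wx": 0, "wy": 0, "wz": 0, "tx": 15, "ty": -17.8, "tz": 0, "gripper": 1}, {"wx": 0, "wy": 0, "wz": 0, "tx": 15.4, "ty": -18.25, "tz": 0, "gripper": 1}, {"wx": 0, "wy": 0, "wz": 0, "tx": 15.4, "ty": -18.25, "tz": 0, "gripper": 1}, {"wx": 0, "wy": 0, "wz": 0, "tx": 15.4, "ty": -18.25, "tz": 0, "gripper": 1}, {"wx": 0, "wy": 0, "wz": 0, "tx": 15.4, "ty": -18.25, "tz": 0, "gripper": 1}]}}

```text
time_s: 5.9
tool_pos: [0.5837, -0.0303, 0.1555]
ee_rot: [-3.142, 0.001, 0.412]
force: [-0.9, 0.1, -2.3]
grip_width: 0.0159
grasp_force: 30.0
```

```bash
python3 go.py .5835 -.0288 .121 23.6
```

```text
cm [ 0.04 -0.15  3.45] w [-0.     0.001 -0.   ] 5.9 [-0.25  0.52  1.42 -0.    1.2   0.91]
```

Emit:
{"op": "apply_moves", "data": {"targets": [{"wx": 0, "wy": 0, "wz": 0, "tx": 0, "ty": -0.1, "tz": 1, "gripper": 1}, {"wx": 0, "wy": 0, "wz": 0, "tx": 0, "ty": -0.1, "tz": 2, "gripper": 1}, {"wx": 0, "wy": 0, "wz": 0, "tx": 0, "ty": -0.1, "tz": 3, "gripper": 1}, {"wx": 0, "wy": 0, "wz": 0, "tx": 0, "ty": -0.1, "tz": 3.4, "gripper": 1}, {"wx": 0, "wy": 0, "wz": 0, "tx": 0, "ty": -0.1, "tz": 3.7, "gripper": 1}, {"wx": 0, "wy": 0, "wz": 0, "tx": 0, "ty": -0.1, "tz": 3.7, "gripper": 1}, {"wx": 0, "wy": 0, "wz": 0, "tx": 0, "ty": -0.1, "tz": 3.7, "gripper": 1}]}}

```text
time_s: 6.48
tool_pos: [0.5837, -0.0283, 0.1188]
ee_rot: [3.141, -0.0, 0.413]
force: [0.0, 0.1, -2.1]
grip_width: 0.0157
grasp_force: 30.0
```

```bash
python3 go.py .5835 -.0288 .1125 23.6
```

```text
cm [-0.04  0.04  0.63] w [ 0.    -0.     0.001] 6.4833 [-0.25  0.56  1.46  0.    1.12  0.91]
```

Emit:
{"op": "apply_moves", "data": {"targets": [{"wx": 0, "wy": 0, "wz": 0, "tx": 0, "ty": 0, "tz": 0.2, "gripper": 1}, {"wx": 0, "wy": 0, "wz": 0, "tx": 0, "ty": 0, "tz": 0.4, "gripper": 1}, {"wx": 0, "wy": 0, "wz": 0, "tx": 0, "ty": 0, "tz": 0.6, "gripper": 1}, {"wx": 0, "wy": 0, "wz": 0, "tx": 0, "ty": 0, "tz": 0.6, "gripper": 1}, {"wx": 0, "wy": 0, "wz": 0, "tx": 0, "ty": 0, "tz": 0.6, "gripper": 1}, {"wx": 0, "wy": 0, "wz": 0, "tx": 0, "ty": 0, "tz": 0.6, "gripper": 1}]}}

```text
time_s: 6.98
tool_pos: [0.5836, -0.0282, 0.1128]
ee_rot: [3.141, -0.0, 0.413]
force: [-0.3, -0.8, -2.5]
grip_width: 0.0157
grasp_force: 30.0
```

Emit:
{"op": "apply_moves", "data": {"targets": [{"wx": 0, "wy": 0, "wz": 0, "tx": 0, "ty": 0, "tz": 0.1, "gripper": 1}, {"wx": 0, "wy": 0, "wz": 0, "tx": 0, "ty": 0, "tz": 0.15, "gripper": 1}, {"wx": 0, "wy": 0, "wz": 0, "tx": 0, "ty": 0, "tz": 0.15, "gripper": 1}, {"wx": 0, "wy": 0, "wz": 0, "tx": 0, "ty": 0, "tz": 0.15, "gripper": 1}, {"wx": 0, "wy": 0, "wz": 0, "tx": 0, "ty": 0, "tz": 0.15, "gripper": 1}]}}

```text
time_s: 7.4
tool_pos: [0.5838, -0.0282, 0.112]
ee_rot: [3.141, -0.001, 0.413]
force: [-2.8, 0.1, 6.3]
grip_width: 0.0157
grasp_force: 30.0
```

Emit:
{"op": "apply_moves", "data": {"targets": [{"wx": 0, "wy": 0, "wz": 0, "tx": 0, "ty": 0, "tz": 0, "gripper": 1}, {"wx": 0, "wy": 0, "wz": 0, "tx": 0, "ty": 0, "tz": 0, "gripper": 1}, {"wx": 0, "wy": 0, "wz": 0, "tx": 0, "ty": 0, "tz": 0, "gripper": 1}, {"wx": 0, "wy": 0, "wz": -0.08, "tx": 0, "ty": 0, "tz": -0.03, "gripper": 1}, {"wx": 0, "wy": 0, "wz": -0.16, "tx": 0, "ty": 0, "tz": -0.06, "gripper": 1}, {"wx": 0, "wy": 0, "wz": -0.24, "tx": 0, "ty": 0, "tz": -0.09, "gripper": 1}, {"wx": 0, "wy": 0, "wz": -0.32, "tx": 0, "ty": 0, "tz": -0.12, "gripper": 1}, {"wx": 0, "wy": 0, "wz": -0.4, "tx": 0, "ty": 0, "tz": -0.13, "gripper": 1}, {"wx": 0, "wy": 0, "wz": -0.48, "tx": 0, "ty": 0, "tz": -0.13, "gripper": 1}, {"wx": 0, "wy": 0, "wz": -0.56, "tx": 0, "ty": 0, "tz": -0.13, "gripper": 1}, {"wx": 0, "wy": 0, "wz": -0.64, "tx": 0, "ty": 0, "tz": -0.13, "gripper": 1}, {"wx": 0, "wy": 0, "wz": -0.72, "tx": 0, "ty": 0, "tz": -0.13, "gripper": 1}]}}

```text
time_s: 8.4
tool_pos: [0.584, -0.0283, 0.1129]
ee_rot: [3.14, -0.0, 1.137]
force: [0.5, 0.3, -2.3]
grip_width: 0.0158
grasp_force: 30.0
```

Emit:
{"op": "apply_moves", "data": {"targets": [{"wx": 0, "wy": 0, "wz": -0.08, "tx": 0, "ty": 0, "tz": 0, "gripper": 1}, {"wx": 0, "wy": 0, "wz": -0.16, "tx": 0, "ty": 0, "tz": 0, "gripper": 1}, {"wx": 0, "wy": 0, "wz": -0.24, "tx": 0, "ty": 0, "tz": 0, "gripper": 1}, {"wx": 0, "wy": 0, "wz": -0.32, "tx": 0, "ty": 0, "tz": 0, "gripper": 1}, {"wx": 0, "wy": 0, "wz": -0.4, "tx": 0, "ty": 0, "tz": 0, "gripper": 1}, {"wx": 0, "wy": 0, "wz": -0.48, "tx": 0, "ty": 0, "tz": 0, "gripper": 1}, {"wx": 0, "wy": 0, "wz": -0.56, "tx": 0, "ty": 0, "tz": 0, "gripper": 1}, {"wx": 0, "wy": 0, "wz": -0.65, "tx": 0, "ty": 0, "tz": 0, "gripper": 1}, {"wx": 0, "wy": 0, "wz": -0.65, "tx": 0, "ty": 0, "tz": 0, "gripper": 1}, {"wx": 0, "wy": 0, "wz": -0.65, "tx": 0, "ty": 0, "tz": 0, "gripper": 1}, {"wx": 0, "wy": 0, "wz": -0.65, "tx": 0, "ty": 0, "tz": 0, "gripper": 1}]}}

```text
time_s: 9.32
tool_pos: [0.5835, -0.0282, 0.1123]
ee_rot: [-3.141, -0.0, 1.78]
force: [-0.0, -0.1, -2.4]
grip_width: 0.0158
grasp_force: 30.0
```

```bash
python3 go.py .5837 -.0285 .098 102
```

```text
cm [-0.03  0.01  1.43] w [-0. -0.  0.] 9.3167 [-0.25  0.56  1.47 -0.    1.11 -0.46]
```

Free over the gaps; lowering onto the rim.

Emit:
{"op": "apply_moves", "data": {"targets": [{"wx": 0, "wy": 0, "wz": 0, "tx": 0, "ty": 0, "tz": 0.3, "gripper": 1}, {"wx": 0, "wy": 0, "wz": 0, "tx": 0, "ty": 0, "tz": 0.6, "gripper": 1}, {"wx": 0, "wy": 0, "wz": 0, "tx": 0, "ty": 0, "tz": 0.9, "gripper": 1}, {"wx": 0, "wy": 0, "wz": 0, "tx": 0, "ty": 0, "tz": 1.2, "gripper": 1}, {"wx": 0, "wy": 0, "wz": 0, "tx": 0, "ty": 0, "tz": 1.35, "gripper": 1}, {"wx": 0, "wy": 0, "wz": 0, "tx": 0, "ty": 0, "tz": 1.45, "gripper": 1}, {"wx": 0, "wy": 0, "wz": 0, "tx": 0, "ty": 0, "tz": 1.5, "gripper": 1}, {"wx": 0, "wy": 0, "wz": 0, "tx": 0, "ty": 0, "tz": 1.5, "gripper": 1}, {"wx": 0, "wy": 0, "wz": 0, "tx": 0, "ty": 0, "tz": 1.5, "gripper": 1}]}}

```text
time_s: 10.07
tool_pos: [0.5837, -0.0282, 0.0976]
ee_rot: [3.141, 0.0, 1.783]
force: [-0.5, 0.8, -2.3]
grip_width: 0.0158
grasp_force: 30.0
```

Emit:
{"op": "apply_moves", "data": {"targets": [{"wx": 0, "wy": 0, "wz": 0, "tx": 0, "ty": 0, "tz": 0.05, "gripper": 1}, {"wx": 0, "wy": 0, "wz": 0, "tx": 0, "ty": 0, "tz": 0.1, "gripper": 1}, {"wx": 0, "wy": 0, "wz": 0, "tx": 0, "ty": 0, "tz": 0.1, "gripper": 1}, {"wx": 0, "wy": 0, "wz": 0, "tx": 0, "ty": 0, "tz": 0.1, "gripper": 1}, {"wx": 0, "wy": 0, "wz": 0, "tx": 0, "ty": 0, "tz": 0.1, "gripper": 1}]}}

```text
time_s: 10.48
tool_pos: [0.5837, -0.0282, 0.0968]
ee_rot: [3.141, 0.0, 1.783]
force: [-1.2, -0.4, 0.8]
grip_width: 0.0157
grasp_force: 30.0
```

Emit:
{"op": "apply_moves", "data": {"targets": [{"wx": 0, "wy": 0, "wz": 0.1, "tx": 0, "ty": 0, "tz": 0, "gripper": 1}, {"wx": 0, "wy": 0, "wz": 0.2, "tx": 0, "ty": 0, "tz": 0, "gripper": 1}, {"wx": 0, "wy": 0, "wz": 0.3, "tx": 0, "ty": 0, "tz": 0, "gripper": 1}, {"wx": 0, "wy": 0, "wz": 0.4, "tx": 0, "ty": 0, "tz": 0, "gripper": 1}, {"wx": 0, "wy": 0, "wz": 0.5, "tx": 0, "ty": 0, "tz": 0, "gripper": 1}, {"wx": 0, "wy": 0, "wz": 0.6, "tx": 0, "ty": 0, "tz": 0, "gripper": 1}, {"wx": 0, "wy": 0, "wz": 0.7, "tx": 0, "ty": 0, "tz": 0, "gripper": 1}, {"wx": 0, "wy": 0, "wz": 0.8, "tx": 0, "ty": 0, "tz": 0, "gripper": 1}, {"wx": 0, "wy": 0, "wz": 0.8, "tx": 0, "ty": 0, "tz": 0, "gripper": 1}, {"wx": 0, "wy": 0, "wz": 0.8, "tx": 0, "ty": 0, "tz": 0, "gripper": 1}]}}

```text
time_s: 11.32
tool_pos: [0.5838, -0.0283, 0.0968]
ee_rot: [3.141, -0.0, 0.986]
force: [-0.2, -0.3, -0.2]
grip_width: 0.0159
grasp_force: 30.0
```

```bash
python3 -c "
from h import *
s=readout.state();print(s['force'],s['wrist_torque'],s['grip_width'],np.degrees(s['ee_rot'][2]))"
```

```text
[-0.1850708  -0.26776402 -0.22103228] [-0.06034728  0.10848931 -0.07610802] 0.01592367835087702 56.4729399136223
```

Now under the ridges; on to about 12° and watch the torque.

Emit:
{"op": "apply_moves", "data": {"targets": [{"wx": 0, "wy": 0, "wz": 0.1, "tx": 0, "ty": 0, "tz": 0, "gripper": 1}, {"wx": 0, "wy": 0, "wz": 0.2, "tx": 0, "ty": 0, "tz": 0, "gripper": 1}, {"wx": 0, "wy": 0, "wz": 0.3, "tx": 0, "ty": 0, "tz": 0, "gripper": 1}, {"wx": 0, "wy": 0, "wz": 0.4, "tx": 0, "ty": 0, "tz": 0, "gripper": 1}, {"wx": 0, "wy": 0, "wz": 0.5, "tx": 0, "ty": 0, "tz": 0, "gripper": 1}, {"wx": 0, "wy": 0, "wz": 0.6, "tx": 0, "ty": 0, "tz": 0, "gripper": 1}, {"wx": 0, "wy": 0, "wz": 0.7, "tx": 0, "ty": 0, "tz": 0, "gripper": 1}, {"wx": 0, "wy": 0, "wz": 0.77, "tx": 0, "ty": 0, "tz": 0, "gripper": 1}, {"wx": 0, "wy": 0, "wz": 0.77, "tx": 0, "ty": 0, "tz": 0, "gripper": 1}, {"wx": 0, "wy": 0, "wz": 0.77, "tx": 0, "ty": 0, "tz": 0, "gripper": 1}]}}

```text
time_s: 12.15
tool_pos: [0.5838, -0.0283, 0.0968]
ee_rot: [3.141, -0.001, 0.217]
force: [1.1, -0.3, 1.2]
grip_width: 0.0156
grasp_force: 30.0
```

```bash
python3 -c "
from h import *
s=readout.state();print(s['force'],s['wrist_torque'],s['grip_width'],np.degrees(s['ee_rot'][2]))"
```

```text
[ 1.11563848 -0.33615997  1.22949506] [-0.05371494  0.11677431 -0.03199557] 0.01563993426304267 12.423797431234647
```

Turn on to the stop, in small steps.

Emit:
{"op": "apply_moves", "data": {"targets": [{"wx": 0, "wy": 0, "wz": 0.04, "tx": 0, "ty": 0, "tz": 0, "gripper": 1}, {"wx": 0, "wy": 0, "wz": 0.08, "tx": 0, "ty": 0, "tz": 0, "gripper": 1}, {"wx": 0, "wy": 0, "wz": 0.1, "tx": 0, "ty": 0, "tz": 0, "gripper": 1}, {"wx": 0, "wy": 0, "wz": 0.12, "tx": 0, "ty": 0, "tz": 0, "gripper": 1}, {"wx": 0, "wy": 0, "wz": 0.12, "tx": 0, "ty": 0, "tz": 0, "gripper": 1}, {"wx": 0, "wy": 0, "wz": 0.12, "tx": 0, "ty": 0, "tz": 0, "gripper": 1}]}}

```text
time_s: 12.65
tool_pos: [0.5838, -0.0283, 0.0968]
ee_rot: [3.141, -0.001, 0.095]
force: [0.5, -0.4, 4.7]
grip_width: 0.0161
grasp_force: 30.4
```

```bash
python3 -c "
from h import *
s=readout.state();print(s['force'],s['wrist_torque'],s['grip_width'],np.degrees(s['ee_rot'][2]))"
```

```text
[ 0.476261   -0.38259139  4.72736535] [-0.06998338  0.11531096  0.5808577 ] 0.016092734561150367 5.442486869595405
```

The torque step marks the stop. Letting go and backing off.

Emit:
{"op": "apply_moves", "data": {"targets": [{"wx": 0, "wy": 0, "wz": -0.015, "tx": 0, "ty": 0, "tz": 0, "gripper": 1}, {"wx": 0, "wy": 0, "wz": -0.015, "tx": 0, "ty": 0, "tz": 0, "gripper": 3}, {"wx": 0, "wy": 0, "wz": -0.015, "tx": 0, "ty": 0, "tz": 0, "gripper": 5}, {"wx": 0, "wy": 0, "wz": -0.015, "tx": 0, "ty": 0, "tz": 0, "gripper": 5}, {"wx": 0, "wy": 0, "wz": -0.015, "tx": 0, "ty": 0, "tz": 0, "gripper": 5}, {"wx": 0, "wy": 0, "wz": -0.015, "tx": 0, "ty": 0, "tz": -1, "gripper": 5}, {"wx": 0, "wy": 0, "wz": -0.015, "tx": 0, "ty": 0, "tz": -3, "gripper": 5}, {"wx": 0, "wy": 0, "wz": -0.015, "tx": 0, "ty": 0, "tz": -6, "gripper": 5}, {"wx": 0, "wy": 0, "wz": -0.015, "tx": 0, "ty": 0, "tz": -9, "gripper": 5}, {"wx": 0, "wy": 0, "wz": -0.015, "tx": 0, "ty": 0, "tz": -11, "gripper": 5}]}}

```text
time_s: 13.48
tool_pos: [0.5841, -0.0283, 0.2102]
ee_rot: [3.14, -0.003, 0.108]
force: [0.0, 0.0, 0.3]
grip_width: 0.05
grasp_force: 0.0
```

Emit:
{"op": "apply_moves", "data": {"targets": [{"wx": 0, "wy": 0, "wz": 0, "tx": -4, "ty": 0, "tz": 0, "gripper": 5}, {"wx": 0, "wy": 0, "wz": 0, "tx": -8, "ty": 0, "tz": 0, "gripper": 5}, {"wx": 0, "wy": 0, "wz": 0, "tx": -12, "ty": 0, "tz": 0, "gripper": 5}, {"wx": 0, "wy": 0, "wz": 0, "tx": -16, "ty": 0, "tz": 0, "gripper": 5}, {"wx": 0, "wy": 0, "wz": 0, "tx": -20, "ty": 0, "tz": 0, "gripper": 5}, {"wx": 0, "wy": 0, "wz": 0, "tx": -22, "ty": 0, "tz": 0, "gripper": 5}, {"wx": 0, "wy": 0, "wz": 0, "tx": -22, "ty": 0, "tz": 0, "gripper": 5}, {"wx": 0, "wy": 0, "wz": 0, "tx": -22, "ty": 0, "tz": 0, "gripper": 5}]}}

```text
time_s: 14.15
tool_pos: [0.365, -0.0521, 0.2075]
ee_rot: [3.14, -0.002, 0.107]
force: [0.2, -0.2, 0.3]
grip_width: 0.0502
grasp_force: 0.0
```

```bash
python3 - <<'E'
from tri import *
im=get_image("top");s=get_image("scene");g=im.max(2).astype(int);sat=g-im.min(2)
a=cv2.resize(im[130:240,210:330][...,::-1],(400,367));b=cv2.resize(s[160:270,200:320][...,::-1],(400,367))
cv2.imwrite("pics/end.png",np.hstack([a,b]))
print("bar",rect(comp(win((g>130)&(sat<40),250,290,158,195),(267,176)),"top",.121))
print("plan",proj("top",(.5835,-.0285,.121)))
E
```

```text
bar (150, array([583.5, -28.8]), array([60.7, 14.5]), 'ang', np.float32(7.5), 'pca', np.float64(7.5), 'mean', array([583.4, -28.8]))
plan [[265.36140054 171.9326184 ]]
```

View pics/end.png

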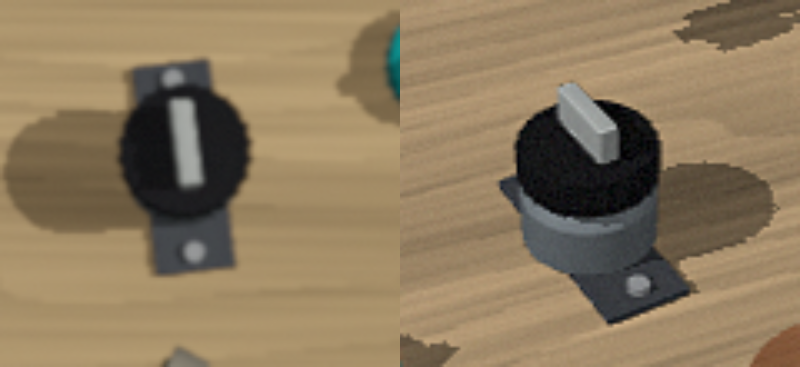

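The lid sits level and centred on the pot, with its bar (left panel, about (187,142)) in line with the ears. The arm is clear.

```bash
python3 -c "
from plant import r
print(r.job_done())"
```

```text
the job is handed in; nothing more can be done
None
```

The larger lid is screwed onto the pot to its stop, with its bar within about 1° of the ears' line, the gripper clear, the smaller lid untouched and the job handed in; no verdict came back.

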